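Clear two pucks jammed at the gate of a probe station's loading track

ROBOT

A 7-joint arm with a two-finger parallel gripper is mounted at the origin on the work surface. World frame = base frame: x ahead of the robot, y to its left, z up, the work surface at z = 0. Lengths are in mm, angles in rad, forces in N, time in s.
With the tool pointing down it reaches from about 425 to 875 mm from the base axis. Payload 4.7 kg.
Tool frame: the origin (TCP) lies on the centre line of the jaws, within the pads' length; the fingertips stand ctrl.finger_overhang ahead of it and the grasp point (between the pads) lies 5 mm behind it (ctrl.finger_overhang is the distance from the TCP to the fingertips, in mm); z points along the fingers, y is the line along which they close (so a half turn about z gives the same grasp; the last joint's range is limited). The gripper opens to 87 mm and grips with 3 to 60 N. Pads are 19 mm wide; open, the fingers measure 117 mm over their backs; the gripper's body (75 mm by 190 mm) begins 51 mm behind the grasp point.
Start: joints at [-1.273, 0.321, -0.07, 1.45, 0.023, 1.371, -0.057], TCP at [182.03, 624.011, 236.587] pointing down, gripper open.
Joint ranges: [-2.86, 2.86], [-0.3, 2.09], [-1.38, 1.24], [0.06, 2.45], [-1.56, 4.7], [0.09, 2.05], [-2.69, 2.69]. Speed limits (rad/s): [2.57, 2.57, 3.14, 3.14, 3.14, 3.14, 3.14].

INTERFACE

Orientations are given as [roll, pitch, yaw] about the fixed x, y, z axes, in that order (R = Rz(yaw) Ry(pitch) Rx(roll)).
In Python, from bench import ctrl, imaging, workorder gives the robot as it stands. The module is installed in compiled form; this text tells all that it offers.
- The arm moves only by the shell command python3 -m jog 'ROWS' [FORCE]. ROWS is JSON, a list of rows, each a list of 7 numbers: the shift along the world's x, y, z as a fraction of full scale, then the turn, a rotation vector about the world's x, y, z as a fraction of full scale, then the opening in per cent of the stroke, from 0 (shut) to 100 (fully open). A call has exactly 10 rows; each row is the pose to reach, as a shift and turn from the pose commanded when the call began, turning the shorter way round; what a row does not reach only later rows make up. Full scale, the value 1, is 0.5 m for a shift and pi rad for a turn. A row lasts 1/12 s, in which the tool goes at most 41.7 mm and 7.16 degrees, less where a joint would pass 70% of its speed; a pose out of reach is approached as far as the arm can. A call with a number of a shift or a turn outside -1 to 1 is refused whole. A call with a gripper value outside its range is refused whole. The fingers move at their own pace and stop on an object; FORCE is the grip in N (left out, the last holds). Time passes only in rows, so rows that repeat a pose let the fingers close, or fill a call up. It gives the time, the measured TCP pose, the force, the opening and the grip force at its end, in the units of the state.
- ctrl.sense(): the state, without advancing time (a new reading comes with each control period).
- imaging.capture(name): name is "scene" or "top" or "wrist"; returns the picture (480x640x3 uint8, red, green, blue); there is no depth.
- imaging.camera_params(name): a dict with "fov_y" (degrees; the focal length in pixels is half the picture's height over the tangent of half this angle, whatever the lens; pixels are square), "cx", "cy" (the principal point, pixels), "R" (3x3) and "t" (3): a world point X has camera coordinates R X + t; the wrist camera has in their place "T_tool_cam" (4x4, takes a point from camera to tool coordinates, whose origin is the TCP and whose axes are the flange's). Camera axes: x right, y down, z forward; pixel columns grow to the right and rows downward; lengths in mm; the calibration is good to about 2 mm. The wrist camera is an equidistant fisheye: a pixel r from the principal point sees the ray r / f radians off the axis. A picture is of the moment at which its call begins: read the wrist's pose just before it. camera_params takes no time and is no camera call.
- workorder.job_done(): hands the job in; it is judged then, once.
Trained networks look in the newest picture that a camera, given by its name, has taken for a name from the list of things; names that differ only in an ending like _2 or _b are one class to them, and where a whole thing is asked for, a point or a joint stands for the part that bears it (a point fixed in the world has none). Each returns a list of dicts, best first, with "score" (0 to 1); they miss things now and then, are a little off and sometimes report something else, mostly with a low value. They report only what shows in the picture. A call takes as long as a camera call. They do not tell look-alikes from the thing itself.
- imaging.recognise(camera, thing): "point" ([x, y, z] in mm, in the coordinates of the camera as it stood for that picture, good to about 4 mm: the middle of the surface that is visible of it).
The state is a dict: "time": time; "qpos": joint angles; "joint_vel": joint speeds; "effort": joint torques, N m; "ee_pos": TCP position; "eef_rot": TCP orientation; "contact_force": force on the tool from outside, world axes, zero at the start; "moment": the same for the moment, N m; "width": opening from 0.0 (shut) to 1.0 (fully open); "grip_force": force on a finger pad.
Only numpy, scipy, OpenCV 4.12 (cv2) and the standard library are available. Lean on these libraries where they do the work, as an engineer would, in place of code of your own. Each camera call takes 0.05 s, during which the arm holds its last target. There are 200 camera calls.

TASK

Two round pucks have wedged side by side at the narrow gate of the loading track. Nudge the blank one straight back under the dust cover until you feel it come up firm against the stock, then slide the loaded one (square chip on top) through the gate and press it firmly home in the V of the nest. Keep both pucks flat on the track, never press on them or the track harder than about 15 N, disturb nothing else on the platen, and leave both pucks standing there.

Things in the scene. Friction and masses are not known exactly. Their poses are not given: they have to be found in the camera images.
- track: Aluminium platen (304 x 300 mm) fixed to the table, with the puck loading track on it. Origin: middle of the gate entrance, at table level; +x points along the track towards the nest, y across, z up. Its top, the track floor, is 12 mm above the table. Guide rails stand 6 mm above the floor, so the upper 14 mm of a puck is free above them
- gate (a point): middle of the gate entrance, on the floor (track axes). The track is 77 mm wide between its rails (two pucks abreast) from x = -187 to -27 mm, then narrows at 35 degrees a side to the gate: a single-file channel 39 mm wide from x = 0 to 30 mm, beyond which the floor is open up to the nest
- nest_home (a point): centre (half-way up) of a puck that is fully home in the nest: on the track's middle line, 50 mm past the gate entrance, 22 mm above the table; axes as the track's
- vstop: fixed steel V stop of the nest, 18 mm high, opening towards the gate; a puck that is home touches both its faces. Origin and axes as the track's
- cover: fixed grey sheet-metal dust cover, 104 mm wide, over the rear end of the track, x = -192 to -100 mm; underside 26 mm above the floor, top 41 mm above the table; open towards the gate so that pucks slide in under it. Origin and axes as the track's. Under it stand one stock puck in each half of the track and behind them a solid back stop clamped across the track
- cover_edge (a point): middle of the cover's front edge (x = -100 mm), top. Where the back stop stands under it is neither seen nor measured. A puck pushed back along its half of the track meets the stock puck, then both slide (1 to 4 N) until they come up solid, with the pushed puck's centre anywhere from x = -77 to -115 mm; from there they do not give and the force climbs steeply
- loaded_center (a point): the loaded puck: a loose steel puck 36 mm in diameter, 20 mm high, about 150 g, with a white square chip carrier (19 mm) on its flat top. The point is its centre, half-way up. At the start it stands at the track's mouth beside the blank puck, left or right of it, at about x = -31 mm of the track
- blank_center (a point): the blank puck: the same puck with a bare flat top, wedged beside the loaded puck at the mouth, on the other half of the track. The point is its centre, half-way up
- spare: bystander: another bare puck, lying outside the track on the platen, beside the cover. Origin under its centre
- positioner: bystander: probe positioner on a round base, 54 mm high, on the platen beside the nest. Origin under its centre
- tweezers: bystander: steel tweezers, 125 mm long, on the platen. Origin under their middle
- adapter1: bystander: coaxial adapter standing on the platen beside the nest, 20 mm wide, 40 mm high. Origin under its centre
- chip_tray: bystander: black chip tray, 52 mm square, 15 mm high, on the platen beside the gate. Origin under its centre
There are look-alikes about, which are no part of the job. What is shaped like the part that bears loaded_center but yellow is not meant.

How it is judged:
By the outcome, as a careful person would: the job done as asked, in the order asked, and still so for the second after the job is handed in, with the robot touching nothing.
It also fails if it takes over 67 s, if anything falls off the work surface, if the arm or the gripper's body presses on something with over 40 N, if the wrist force passes 120 N, or if a joint passes its speed limit or range.

## Working session

There is one attempt and no reset: what is moved stays moved. The work goes in short steps, Python scripts to look and compute and a shell command to move; the robot and the scene stay as the last step left them, time stands still between calls to the robot, and variables do not carry over. Pictures are saved under pics/ and viewed, at most 10 in all, crops included, and the job is handed in when it is done.

```bash
mkdir -p pics
cat > h.py <<'E'
import numpy as np, cv2
from bench import ctrl, imaging
from scipy.spatial.transform import Rotation as Rn
def world(cam,p):
    c=imaging.camera_params(cam)
    return np.array(c["R"]).T@(np.array(p)-np.array(c["t"]))
def pix(cam,X):
    c=imaging.camera_params(cam); f=240/np.tan(np.radians(c["fov_y"]/2))
    q=np.array(c["R"])@np.array(X)+np.array(c["t"]); return q[:2]/q[2]*f+[c["cx"],c["cy"]]
def back(cam,uv,z):
    c=imaging.camera_params(cam); f=240/np.tan(np.radians(c["fov_y"]/2))
    R=np.array(c["R"]); o=-R.T@np.array(c["t"]); d=R.T@np.array([(uv[0]-c["cx"])/f,(uv[1]-c["cy"])/f,1])
    return o+d*(z-o[2])/d[2]
E
python3 - <<'E'
from h import *
for cam in("top","scene"):
    im=imaging.capture(cam); cv2.imwrite(f"pics/{cam}0.png",im[:,:,::-1])
    for n in("track","loaded_center","blank_center","vstop","cover","positioner","adapter1","chip_tray","spare","tweezers") if cam=="top" else ("loaded_center","blank_center"):
        for r in imaging.recognise(cam,n)[:3]:
            w=world(cam,r["point"]); print(cam,n,round(r["score"],2),w.round(0),pix(cam,w).round(0))
s=ctrl.sense(); print(s["time"],ctrl.finger_overhang,s["eef_rot"],s["contact_force"])
E
```

```text
top track 0.85 [592. -67.  13.] [380. 228.]
top loaded_center 0.97 [594. 170.  20.] [223. 229.]
top loaded_center 0.74 [608. -35.  35.] [359. 216.]
top loaded_center 0.65 [594. -70.  14.] [382. 227.]
top blank_center 0.75 [569. -35.  31.] [360. 243.]
top vstop 0.87 [571.  69.  27.] [290. 243.]
top cover 0.56 [ 610. -146.   41.] [437. 213.]
top cover 0.43 [682.  78.  49.] [281. 167.]
top positioner 0.8 [459.  45.  57.] [305. 321.]
top adapter1 0.5 [679.  77.  49.] [282. 168.]
top adapter1 0.19 [ 493. -134.   32.] [429. 295.]
top chip_tray 0.47 [567. -36.  32.] [361. 245.]
top spare 0.58 [ 490. -135.   32.] [430. 297.]
top tweezers 0.58 [714. -93.  19.] [396. 147.]
top tweezers 0.58 [681.  75.  51.] [283. 166.]
scene loaded_center 0.97 [610. -30.  33.] [279. 261.]
scene loaded_center 0.91 [605. 178.  23.] [400. 369.]
scene blank_center 0.62 [577. -34.  34.] [295. 245.]
0.7 14.0 [3.14143944e+00 5.88101898e-05 2.85784464e+00] [0.27868726 0.68302415 0.03259246]
```

View pics/top0.png

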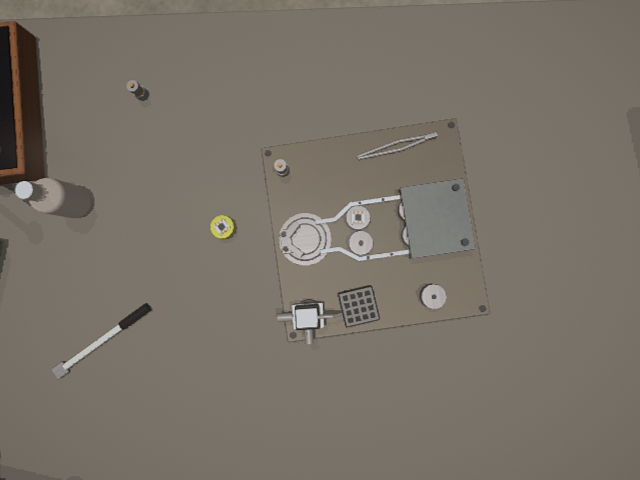

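View pics/scene0.png

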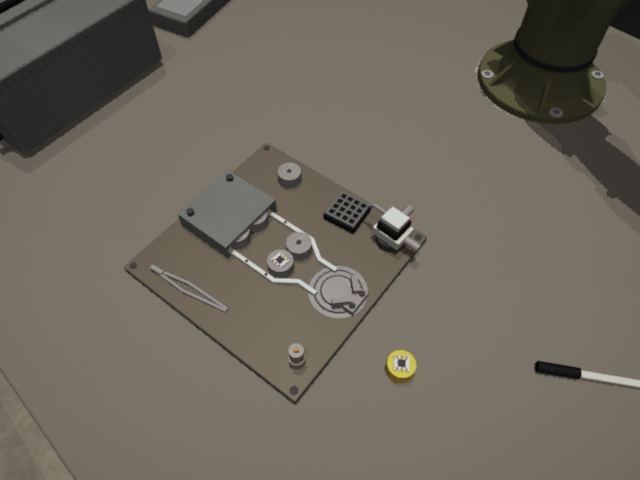

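The top view shows the platen with corners near (262,148), (457,120), (488,315) and (288,341). The loaded puck is at (358,217), the blank at (361,243), the nest at (305,239), and the cover is on the right. The yellow look-alike at (222,227) is off the platen. In the scene view, the loaded puck at (280,262) and the blank at (298,245) agree with this.

```bash
cat > m.py <<'E'
from h import *
im=cv2.imread("pics/top0.png")
c=[back("top",p,12)[:2] for p in((262,148),(457,120),(488,315),(288,341))]
print(np.round(c,0),[round(np.linalg.norm(c[i]-c[(i+1)%4])) for i in range(4)])
ex=(c[0]-c[1])+(c[3]-c[2]); ex2=np.degrees(np.arctan2(ex[1],ex[0])); ey=(c[3]-c[0])+(c[2]-c[1]); print("yaw",ex2,np.degrees(np.arctan2(ey[1],ey[0]))-90)
L=back("top",(358,216.5),32);B=back("top",(361,242.5),32);print("L,B",L,B,np.linalg.norm(L-B))
# cover edge corners top z41
for p in((402,186),(411,257)): print("cov",back("top",p,41))
E
python3 m.py
python3 -c "
import cv2
a=cv2.imread('pics/top0.png')[165:275,265:420];cv2.imwrite('pics/c1.png',cv2.resize(a,None,fx=5,fy=5,interpolation=cv2.INTER_CUBIC))"
```

```text
[[ 719.  112.]
 [ 756. -187.]
 [ 461. -223.]
 [ 425.   74.]] [302, 297, 299, 297]
yaw 96.96663951283396 -262.8854041021641
L,B [608.28921738 -32.87839745  32.        ] [569.88691301 -36.56632791  32.        ] 38.57898148613901
cov [650.85398178 -97.08601471  41.        ]
cov [ 547.57878514 -107.33233319   41.        ]
```

View pics/c1.png

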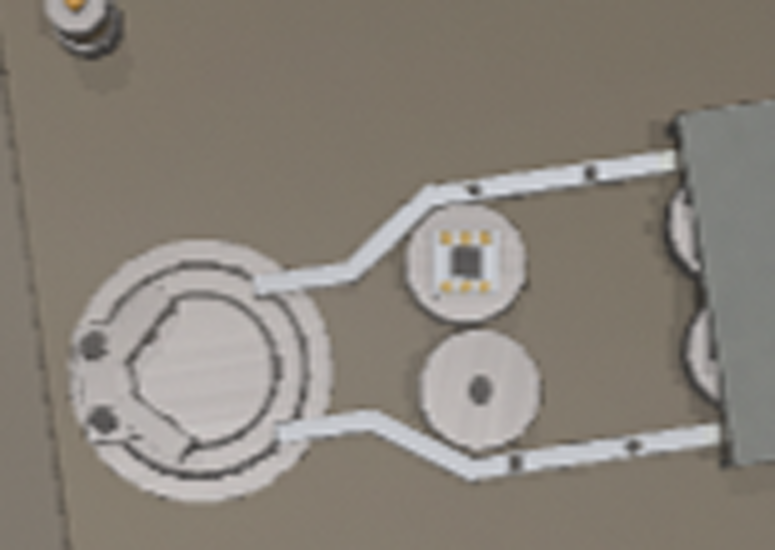

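The track axis points at about 97° in the world, with its origin near (586,-3.5). The loaded puck is on the -y side and the blank on +y. I'm approaching with the gripper shut.

```bash
python3 -m jog '[[0.384,-0.62,0,0,0,-0.37,0],[0.384,-0.62,0,0,0,-0.37,0],[0.384,-0.62,0,0,0,-0.37,0],[0.384,-0.62,0,0,0,-0.37,0],[0.384,-0.62,0,0,0,-0.37,0],[0.384,-0.62,0,0,0,-0.37,0],[0.384,-0.62,0,0,0,-0.37,0],[0.384,-0.62,0,0,0,-0.37,0],[0.384,-0.62,0,0,0,-0.37,0],[0.384,-0.62,0,0,0,-0.37,0]]' 10
```

```text
time: 1.53
ee_pos: [378.8, 306.9, 237.2]
eef_rot: [3.139, 0.002, 1.679]
contact_force: [0.5, 0.3, -0.7]
width: 0.325
grip_force: 0.0
```

```bash
python3 -m jog '[[0.38,-0.62,-0.18,0,0,0,0],[0.38,-0.62,-0.18,0,0,0,0],[0.38,-0.62,-0.18,0,0,0,0],[0.38,-0.62,-0.18,0,0,0,0],[0.38,-0.62,-0.18,0,0,0,0],[0.38,-0.62,-0.18,0,0,0,0],[0.38,-0.62,-0.18,0,0,0,0],[0.38,-0.62,-0.18,0,0,0,0],[0.38,-0.62,-0.18,0,0,0,0],[0.38,-0.62,-0.18,0,0,0,0]]'
cat >> h.py <<'E'
def wpose():
    s=ctrl.sense(); T=np.eye(4); T[:3,:3]=Rn.from_euler("xyz",s["eef_rot"]).as_matrix(); T[:3,3]=s["ee_pos"]; return T@np.array(imaging.camera_params("wrist")["T_tool_cam"])
def wpix(T,X):
    c=imaging.camera_params("wrist"); f=240/np.tan(np.radians(c["fov_y"]/2))
    q=np.linalg.inv(T)@np.r_[X,1]; th=np.arctan2(np.hypot(q[0],q[1]),q[2]); ph=np.arctan2(q[1],q[0])
    return np.array([c["cx"]+f*th*np.cos(ph),c["cy"]+f*th*np.sin(ph)])
def wback(T,uv,z):
    c=imaging.camera_params("wrist"); f=240/np.tan(np.radians(c["fov_y"]/2))
    d=np.array([uv[0]-c["cx"],uv[1]-c["cy"]]); r=np.hypot(*d); th=r/f
    v=T[:3,:3]@np.r_[d/r*np.sin(th),np.cos(th)]; return T[:3,3]+v*(z-T[2,3])/v[2]
E
python3 - <<'E'
from h import *
T=wpose(); im=imaging.capture("wrist"); np.save("T1.npy",T)
cv2.imwrite("pics/w1.png",im[:,:,::-1])
s=ctrl.sense();print(s["ee_pos"],s["eef_rot"],s["contact_force"],s["width"])
for n in("loaded_center","blank_center","vstop"):
    for r in imaging.recognise("wrist",n)[:3]:
        w=T@np.r_[r["point"],1]; print(n,round(r["score"],2),w[:3].round(0),wpix(T,w[:3]).round(0))
E
```

```text
time: 2.37
ee_pos: [565.7, -5.7, 145.2]
eef_rot: [-3.141, 0.007, 1.685]
contact_force: [-1.5, -0.5, 0.3]
width: 0.004
grip_force: 0.0
[564.52391435  -1.57521535 145.61701486] [-3.14013307  0.00346336  1.68708177] [-0.35850482  0.54083572  0.47689458] 0.00932558264418241
loaded_center 0.85 [596. 166.  18.] [386.  15.]
loaded_center 0.73 [602. -23.  31.] [364. 264.]
blank_center 0.72 [568. -24.  33.] [319. 262.]
vstop 0.85 [574.  74.  28.] [343. 129.]
```

View pics/w1.png

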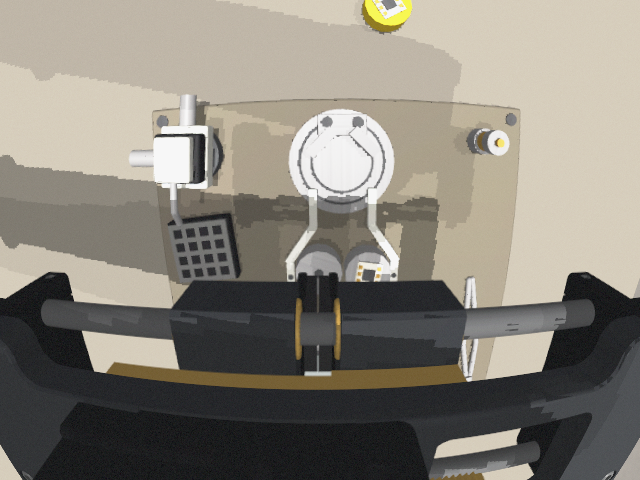

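The wrist view shows the channel rails at about u=316 and u=369 over rows 190–228. The pucks show just past the fingertips at (318,262) and (370,265), and the V is at (343,129).

Run:
```python
from h import *
T=np.load("T1.npy")
P={k:wback(T,p,18)[:2] for k,p in dict(Lgate=(315.5,230),Rgate=(370,229),Lend=(317,190),Rend=(368,190),La=(296,262),Ra=(388,260)).items()}
P.update({k:wback(T,p,12)[:2] for k,p in dict(c1=(153,108),c2=(520,108)).items()})
for k in P: print(k,P[k].round(1))
o=np.array([586,-3.5]);a=np.radians(96.9);E=np.array([[np.cos(a),np.sin(a)],[-np.sin(a),np.cos(a)]])
for k in P: print(k,(E@(P[k]-o)).round(1))
print(np.degrees(np.arctan2(*(P["c1"]-P["c2"])[::-1])))
print("TCP",E@(np.array(ctrl.sense()["ee_pos"][:2])-o))
```

```text
Lgate [563.   -4.5]
Rgate [604.7   1.2]
Lend [560.7  26.5]
Rend [598.8  31.1]
La [550.7 -32.2]
Ra [623.2 -22.4]
c1 [423.4  79.5]
c2 [718.4 117.2]
Lgate [ 1.8 22.9]
Rgate [  2.4 -19.2]
Lend [32.8 21.6]
Rend [ 32.8 -16.8]
La [-24.2  38.5]
Ra [-23.3 -34.6]
c1 [102.  151.4]
c2 [ 103.9 -145.9]
-172.73339604357542
TCP [11.31102376 20.97399306]
```

```bash
python3 -m jog '[[0,0,-0.05,0,0,0,0],[0,0,-0.10,0,0,0,0],[0,0,-0.14,0,0,0,0],[0,0,-0.17,0,0,0,0],[0,0,-0.19,0,0,0,0],[0,0,-0.205,0,0,0,0],[0,0,-0.215,0,0,0,0],[0,0,-0.22,0,0,0,0],[0,0,-0.221,0,0,0,0],[0,0,-0.221,0,0,0,0]]'
```

```text
time: 3.4
ee_pos: [564.5, 4.2, 36.7]
eef_rot: [3.14, -0.0, 1.696]
contact_force: [0.3, 0.4, -0.2]
width: 0.006
grip_force: 0.0
```

```bash
python3 -m jog '[[0.001,-0.008,0,0,0,0,0],[0.002,-0.018,0,0,0,0,0],[0.0034,-0.028,0,0,0,0,0],[0.0047,-0.038,0,0,0,0,0],[0.006,-0.048,0,0,0,0,0],[0.0072,-0.058,0,0,0,0,0],[0.0084,-0.068,0,0,0,0,0],[0.0096,-0.078,0,0,0,0,0],[0.011,-0.088,0,0,0,0,0],[0.012,-0.098,0,0,0,0,0]]'
python3 - <<'E'
from h import *
for i in range(3):
    T=wpose(); im=imaging.capture("wrist"); s=ctrl.sense(); print(s["ee_pos"].round(1) if hasattr(s["ee_pos"],"round") else s["ee_pos"],s["contact_force"])
np.save("T2.npy",T); cv2.imwrite("pics/w2.png",im[:,:,::-1])
E
```

```text
time: 4.23
ee_pos: [570.1, -45.5, 36.1]
eef_rot: [3.142, 0.0, 1.695]
contact_force: [-0.4, 1.6, 0.4]
width: 0.006
grip_force: 0.7
[570.1 -47.   36.2] [-0.10864592 -0.1388072   0.73978114]
[570.  -46.7  36.1] [ 0.72232027 -0.53985998  0.13776897]
[569.9 -46.1  36. ] [-0.09312284  0.88704053  0.53735709]
```

View pics/w2.png

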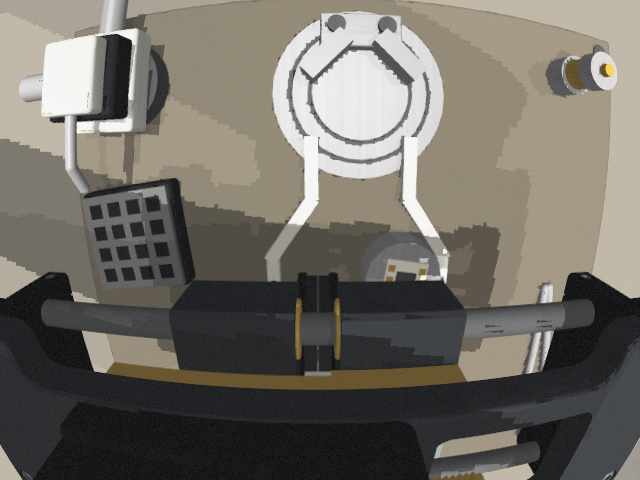

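The blank is moving back behind the fingers and the loaded puck stays put at about (405,265). The channel's inner edges are at u≈318 and u≈404, with the gate at row ≈198.

Run:
```python
from h import *
T=np.load("T2.npy")
P={k:wback(T,p,18)[:2] for k,p in dict(Lgate=(319,200),Rgate=(404,199),Lend=(318,137),Rend=(404,137)).items()}
P.update({k:wback(T,p,32)[:2] for k,p in dict(Lleft=(362,262),Lfront=(398,232)).items()})
P.update({k:wback(T,p,26)[:2] for k,p in dict(vL=(320,27),vR=(402,29)).items()})
o=np.array([585,-3]);a=np.radians(97);E=np.array([[np.cos(a),np.sin(a)],[-np.sin(a),np.cos(a)]])
for k in P: print(k,P[k].round(1),(E@(P[k]-o)).round(1))
r=imaging.recognise("wrist","loaded_center")
for q in r[:2]:
    w=T@np.r_[q["point"],1]; print(w,(E@(w[:2]-o)),q["score"])
print("TCP",E@(np.array(ctrl.sense()["ee_pos"][:2])-o))
```

```text
Lgate [564.3  -1.7] [ 3.8 20.4]
Rgate [603.3   3.9] [  4.6 -19. ]
Lend [560.4  26.6] [32.4 20.9]
Rend [598.8  32.2] [ 33.2 -17.9]
Lleft [586.1 -24.1] [-21.1   1.5]
Lfront [599.6  -8.7] [ -7.4 -13.8]
vL [555.3  74.7] [80.8 20. ]
vR [590.1  79.7] [ 81.4 -15.2]
[599.38121957 -23.59517507  33.38656024   1.        ] [-22.19429154 -11.76410368] 0.82
[678.42890684  77.99895492  38.80466773   1.        ] [  69.00908146 -102.60379139] 0.46
TCP [-40.45055481  20.24490164]
```

```bash
python3 -m jog '[[0.0001,-0.0008,0,0,0,0,0],[0.0002,-0.0016,0,0,0,0,0],[0.0003,-0.0024,0,0,0,0,0],[0.0004,-0.0032,0,0,0,0,0],[0.0005,-0.004,0,0,0,0,0],[0.0006,-0.0048,0,0,0,0,0],[0.0007,-0.0056,0,0,0,0,0],[0.0008,-0.0064,0,0,0,0,0],[0.0009,-0.0072,0,0,0,0,0],[0.001,-0.008,0,0,0,0,0]]'
```

```text
time: 5.27
ee_pos: [570.6, -48.9, 36.1]
eef_rot: [3.141, -0.0, 1.695]
contact_force: [-0.5, 1.4, -0.9]
width: 0.003
grip_force: 0.3
```

```bash
python3 -m jog '[[0.0001,-0.0008,0,0,0,0,0],[0.0002,-0.0016,0,0,0,0,0],[0.0003,-0.0024,0,0,0,0,0],[0.0004,-0.0032,0,0,0,0,0],[0.0005,-0.004,0,0,0,0,0],[0.0006,-0.0048,0,0,0,0,0],[0.0007,-0.0056,0,0,0,0,0],[0.0008,-0.0064,0,0,0,0,0],[0.0009,-0.0072,0,0,0,0,0],[0.001,-0.008,0,0,0,0,0]]'
```

```text
time: 6.1
ee_pos: [571.0, -53.0, 36.1]
eef_rot: [3.142, -0.0, 1.695]
contact_force: [-1.2, 1.1, -0.4]
width: 0.007
grip_force: 0.7
```

```bash
python3 -m jog '[[0.0001,-0.0006,0,0,0,0,0],[0.0002,-0.0012,0,0,0,0,0],[0.0003,-0.0018,0,0,0,0,0],[0.0003,-0.0024,0,0,0,0,0],[0.0004,-0.003,0,0,0,0,0],[0.0005,-0.0036,0,0,0,0,0],[0.0006,-0.0042,0,0,0,0,0],[0.0006,-0.0048,0,0,0,0,0],[0.0007,-0.0054,0,0,0,0,0],[0.0008,-0.006,0,0,0,0,0]]'
```

```text
time: 6.93
ee_pos: [571.4, -56.0, 36.1]
eef_rot: [3.142, 0.0, 1.695]
contact_force: [-1.3, 1.8, 0.2]
width: 0.009
grip_force: 0.7
```

The controller is stiff: there is no lag at about 1.8 N. From here I'll go in 1 mm steps and stop the chain once the force rises.

```bash
cat > guard.sh <<'E'
# passes the jog report on in brief; fails when the push force (world y) exceeds $1
g(){ awk -v m=$1 '{gsub(/[][,]/,"")} /^time/{t=$2} /ee_pos/{p=$2" "$3" "$4} /contact/{f=$2" "$3" "$4; y=$3} END{print t,"|",p,"|",f; exit (y>m||y<-m)}'; }
E
. ./guard.sh
python3 -m jog '[[0,-0.0003,0,0,0,0,0],[0.0001,-0.0006,0,0,0,0,0],[0.0001,-0.0009,0,0,0,0,0],[0.0001,-0.0012,0,0,0,0,0],[0.0002,-0.0015,0,0,0,0,0],[0.0002,-0.0018,0,0,0,0,0],[0.0002,-0.002,0,0,0,0,0],[0.0002,-0.002,0,0,0,0,0],[0.0002,-0.002,0,0,0,0,0],[0.0002,-0.002,0,0,0,0,0]]' | g 4 &&
python3 -m jog '[[0,-0.0003,0,0,0,0,0],[0.0001,-0.0006,0,0,0,0,0],[0.0001,-0.0009,0,0,0,0,0],[0.0001,-0.0012,0,0,0,0,0],[0.0002,-0.0015,0,0,0,0,0],[0.0002,-0.0018,0,0,0,0,0],[0.0002,-0.002,0,0,0,0,0],[0.0002,-0.002,0,0,0,0,0],[0.0002,-0.002,0,0,0,0,0],[0.0002,-0.002,0,0,0,0,0]]' | g 4 &&
python3 -m jog '[[0,-0.0003,0,0,0,0,0],[0.0001,-0.0006,0,0,0,0,0],[0.0001,-0.0009,0,0,0,0,0],[0.0001,-0.0012,0,0,0,0,0],[0.0002,-0.0015,0,0,0,0,0],[0.0002,-0.0018,0,0,0,0,0],[0.0002,-0.002,0,0,0,0,0],[0.0002,-0.002,0,0,0,0,0],[0.0002,-0.002,0,0,0,0,0],[0.0002,-0.002,0,0,0,0,0]]' | g 4 &&
python3 -m jog '[[0,-0.0003,0,0,0,0,0],[0.0001,-0.0006,0,0,0,0,0],[0.0001,-0.0009,0,0,0,0,0],[0.0001,-0.0012,0,0,0,0,0],[0.0002,-0.0015,0,0,0,0,0],[0.0002,-0.0018,0,0,0,0,0],[0.0002,-0.002,0,0,0,0,0],[0.0002,-0.002,0,0,0,0,0],[0.0002,-0.002,0,0,0,0,0],[0.0002,-0.002,0,0,0,0,0]]' | g 4
```

```text
7.77 | 571.5 -57.0 36.1 | 0.4 1.0 -0.2
8.6 | 571.6 -58.0 36.1 | -0.0 1.0 -0.8
9.43 | 571.7 -59.0 36.1 | 0.3 1.2 0.3
10.27 | 571.8 -60.0 36.1 | 0.1 0.1 -0.2
```

```bash
. ./guard.sh
python3 -m jog '[[0,-0.0004,0,0,0,0,0],[0.0001,-0.0008,0,0,0,0,0],[0.0001,-0.0012,0,0,0,0,0],[0.0002,-0.0016,0,0,0,0,0],[0.0002,-0.002,0,0,0,0,0],[0.0003,-0.0024,0,0,0,0,0],[0.0003,-0.0024,0,0,0,0,0],[0.0003,-0.0024,0,0,0,0,0],[0.0003,-0.0024,0,0,0,0,0],[0.0003,-0.0024,0,0,0,0,0]]' | g 4 &&
python3 -m jog '[[0,-0.0004,0,0,0,0,0],[0.0001,-0.0008,0,0,0,0,0],[0.0001,-0.0012,0,0,0,0,0],[0.0002,-0.0016,0,0,0,0,0],[0.0002,-0.002,0,0,0,0,0],[0.0003,-0.0024,0,0,0,0,0],[0.0003,-0.0024,0,0,0,0,0],[0.0003,-0.0024,0,0,0,0,0],[0.0003,-0.0024,0,0,0,0,0],[0.0003,-0.0024,0,0,0,0,0]]' | g 4 &&
python3 -m jog '[[0,-0.0004,0,0,0,0,0],[0.0001,-0.0008,0,0,0,0,0],[0.0001,-0.0012,0,0,0,0,0],[0.0002,-0.0016,0,0,0,0,0],[0.0002,-0.002,0,0,0,0,0],[0.0003,-0.0024,0,0,0,0,0],[0.0003,-0.0024,0,0,0,0,0],[0.0003,-0.0024,0,0,0,0,0],[0.0003,-0.0024,0,0,0,0,0],[0.0003,-0.0024,0,0,0,0,0]]' | g 4 &&
python3 -m jog '[[0,-0.0004,0,0,0,0,0],[0.0001,-0.0008,0,0,0,0,0],[0.0001,-0.0012,0,0,0,0,0],[0.0002,-0.0016,0,0,0,0,0],[0.0002,-0.002,0,0,0,0,0],[0.0003,-0.0024,0,0,0,0,0],[0.0003,-0.0024,0,0,0,0,0],[0.0003,-0.0024,0,0,0,0,0],[0.0003,-0.0024,0,0,0,0,0],[0.0003,-0.0024,0,0,0,0,0]]' | g 4 &&
python3 -m jog '[[0,-0.0004,0,0,0,0,0],[0.0001,-0.0008,0,0,0,0,0],[0.0001,-0.0012,0,0,0,0,0],[0.0002,-0.0016,0,0,0,0,0],[0.0002,-0.002,0,0,0,0,0],[0.0003,-0.0024,0,0,0,0,0],[0.0003,-0.0024,0,0,0,0,0],[0.0003,-0.0024,0,0,0,0,0],[0.0003,-0.0024,0,0,0,0,0],[0.0003,-0.0024,0,0,0,0,0]]' | g 4
```

```text
11.1 | 572.0 -61.3 36.1 | -0.8 2.0 -0.4
11.93 | 572.2 -62.5 36.1 | -0.9 1.1 0.5
12.77 | 572.3 -63.6 36.1 | -0.6 1.3 0.3
13.6 | 572.5 -64.8 36.1 | 0.0 2.3 -0.4
14.43 | 572.5 -66.0 36.1 | -0.4 1.4 -0.1
```

```bash
. ./guard.sh
python3 -m jog '[[0,-0.0004,0,0,0,0,0],[0.0001,-0.0008,0,0,0,0,0],[0.0001,-0.0012,0,0,0,0,0],[0.0002,-0.0016,0,0,0,0,0],[0.0002,-0.002,0,0,0,0,0],[0.0003,-0.0024,0,0,0,0,0],[0.0003,-0.0024,0,0,0,0,0],[0.0003,-0.0024,0,0,0,0,0],[0.0003,-0.0024,0,0,0,0,0],[0.0003,-0.0024,0,0,0,0,0]]' | g 4 &&
python3 -m jog '[[0,-0.0004,0,0,0,0,0],[0.0001,-0.0008,0,0,0,0,0],[0.0001,-0.0012,0,0,0,0,0],[0.0002,-0.0016,0,0,0,0,0],[0.0002,-0.002,0,0,0,0,0],[0.0003,-0.0024,0,0,0,0,0],[0.0003,-0.0024,0,0,0,0,0],[0.0003,-0.0024,0,0,0,0,0],[0.0003,-0.0024,0,0,0,0,0],[0.0003,-0.0024,0,0,0,0,0]]' | g 4 &&
python3 -m jog '[[0,-0.0004,0,0,0,0,0],[0.0001,-0.0008,0,0,0,0,0],[0.0001,-0.0012,0,0,0,0,0],[0.0002,-0.0016,0,0,0,0,0],[0.0002,-0.002,0,0,0,0,0],[0.0003,-0.0024,0,0,0,0,0],[0.0003,-0.0024,0,0,0,0,0],[0.0003,-0.0024,0,0,0,0,0],[0.0003,-0.0024,0,0,0,0,0],[0.0003,-0.0024,0,0,0,0,0]]' | g 4 &&
python3 -m jog '[[0,-0.0004,0,0,0,0,0],[0.0001,-0.0008,0,0,0,0,0],[0.0001,-0.0012,0,0,0,0,0],[0.0002,-0.0016,0,0,0,0,0],[0.0002,-0.002,0,0,0,0,0],[0.0003,-0.0024,0,0,0,0,0],[0.0003,-0.0024,0,0,0,0,0],[0.0003,-0.0024,0,0,0,0,0],[0.0003,-0.0024,0,0,0,0,0],[0.0003,-0.0024,0,0,0,0,0]]' | g 4 &&
python3 -m jog '[[0,-0.0004,0,0,0,0,0],[0.0001,-0.0008,0,0,0,0,0],[0.0001,-0.0012,0,0,0,0,0],[0.0002,-0.0016,0,0,0,0,0],[0.0002,-0.002,0,0,0,0,0],[0.0003,-0.0024,0,0,0,0,0],[0.0003,-0.0024,0,0,0,0,0],[0.0003,-0.0024,0,0,0,0,0],[0.0003,-0.0024,0,0,0,0,0],[0.0003,-0.0024,0,0,0,0,0]]' | g 4 &&
python3 -m jog '[[0,-0.0004,0,0,0,0,0],[0.0001,-0.0008,0,0,0,0,0],[0.0001,-0.0012,0,0,0,0,0],[0.0002,-0.0016,0,0,0,0,0],[0.0002,-0.002,0,0,0,0,0],[0.0003,-0.0024,0,0,0,0,0],[0.0003,-0.0024,0,0,0,0,0],[0.0003,-0.0024,0,0,0,0,0],[0.0003,-0.0024,0,0,0,0,0],[0.0003,-0.0024,0,0,0,0,0]]' | g 4
```

```text
15.27 | 572.7 -67.3 36.1 | -0.7 1.0 -0.3
16.1 | 572.9 -68.5 36.1 | 0.2 1.0 -0.2
16.93 | 573.1 -69.7 36.1 | 0.4 0.5 0.7
17.77 | 573.2 -70.8 36.1 | 0.1 1.4 -0.2
18.6 | 573.3 -72.1 36.1 | -0.5 0.8 -0.5
19.43 | 573.5 -73.2 36.1 | -0.7 1.3 0.2
```

```bash
. ./guard.sh
python3 -m jog '[[0,-0.0004,0,0,0,0,0],[0.0001,-0.0008,0,0,0,0,0],[0.0001,-0.0012,0,0,0,0,0],[0.0002,-0.0016,0,0,0,0,0],[0.0002,-0.002,0,0,0,0,0],[0.0003,-0.0024,0,0,0,0,0],[0.0003,-0.0024,0,0,0,0,0],[0.0003,-0.0024,0,0,0,0,0],[0.0003,-0.0024,0,0,0,0,0],[0.0003,-0.0024,0,0,0,0,0]]' | g 4 &&
python3 -m jog '[[0,-0.0004,0,0,0,0,0],[0.0001,-0.0008,0,0,0,0,0],[0.0001,-0.0012,0,0,0,0,0],[0.0002,-0.0016,0,0,0,0,0],[0.0002,-0.002,0,0,0,0,0],[0.0003,-0.0024,0,0,0,0,0],[0.0003,-0.0024,0,0,0,0,0],[0.0003,-0.0024,0,0,0,0,0],[0.0003,-0.0024,0,0,0,0,0],[0.0003,-0.0024,0,0,0,0,0]]' | g 4 &&
python3 -m jog '[[0,-0.0004,0,0,0,0,0],[0.0001,-0.0008,0,0,0,0,0],[0.0001,-0.0012,0,0,0,0,0],[0.0002,-0.0016,0,0,0,0,0],[0.0002,-0.002,0,0,0,0,0],[0.0003,-0.0024,0,0,0,0,0],[0.0003,-0.0024,0,0,0,0,0],[0.0003,-0.0024,0,0,0,0,0],[0.0003,-0.0024,0,0,0,0,0],[0.0003,-0.0024,0,0,0,0,0]]' | g 4 &&
python3 -m jog '[[0,-0.0004,0,0,0,0,0],[0.0001,-0.0008,0,0,0,0,0],[0.0001,-0.0012,0,0,0,0,0],[0.0002,-0.0016,0,0,0,0,0],[0.0002,-0.002,0,0,0,0,0],[0.0003,-0.0024,0,0,0,0,0],[0.0003,-0.0024,0,0,0,0,0],[0.0003,-0.0024,0,0,0,0,0],[0.0003,-0.0024,0,0,0,0,0],[0.0003,-0.0024,0,0,0,0,0]]' | g 4 &&
python3 -m jog '[[0,-0.0004,0,0,0,0,0],[0.0001,-0.0008,0,0,0,0,0],[0.0001,-0.0012,0,0,0,0,0],[0.0002,-0.0016,0,0,0,0,0],[0.0002,-0.002,0,0,0,0,0],[0.0003,-0.0024,0,0,0,0,0],[0.0003,-0.0024,0,0,0,0,0],[0.0003,-0.0024,0,0,0,0,0],[0.0003,-0.0024,0,0,0,0,0],[0.0003,-0.0024,0,0,0,0,0]]' | g 4 &&
python3 -m jog '[[0,-0.0004,0,0,0,0,0],[0.0001,-0.0008,0,0,0,0,0],[0.0001,-0.0012,0,0,0,0,0],[0.0002,-0.0016,0,0,0,0,0],[0.0002,-0.002,0,0,0,0,0],[0.0003,-0.0024,0,0,0,0,0],[0.0003,-0.0024,0,0,0,0,0],[0.0003,-0.0024,0,0,0,0,0],[0.0003,-0.0024,0,0,0,0,0],[0.0003,-0.0024,0,0,0,0,0]]' | g 4
```

```text
20.27 | 573.6 -74.5 36.1 | -0.5 1.6 0.3
21.1 | 573.7 -75.4 36.1 | -0.6 2.4 -0.3
21.93 | 573.8 -75.7 36.0 | -0.8 4.4 0.3
```

```bash
. ./guard.sh
python3 -m jog '[[0,-0.0004,0,0,0,0,0],[0.0001,-0.0008,0,0,0,0,0],[0.0001,-0.0012,0,0,0,0,0],[0.0002,-0.0016,0,0,0,0,0],[0.0002,-0.002,0,0,0,0,0],[0.0003,-0.0024,0,0,0,0,0],[0.0003,-0.0024,0,0,0,0,0],[0.0003,-0.0024,0,0,0,0,0],[0.0003,-0.0024,0,0,0,0,0],[0.0003,-0.0024,0,0,0,0,0]]' | g 7 &&
python3 -m jog '[[0,-0.0003,0,0,0,0,0],[0.0001,-0.0006,0,0,0,0,0],[0.0001,-0.0009,0,0,0,0,0],[0.0001,-0.0012,0,0,0,0,0],[0.0002,-0.0015,0,0,0,0,0],[0.0002,-0.0018,0,0,0,0,0],[0.0002,-0.002,0,0,0,0,0],[0.0002,-0.002,0,0,0,0,0],[0.0002,-0.002,0,0,0,0,0],[0.0002,-0.002,0,0,0,0,0]]' | g 7
```

```text
22.77 | 573.9 -75.8 36.0 | -1.7 6.5 2.2
23.6 | 573.9 -76.0 36.0 | -2.3 8.7 2.6
```

The blank came up firm: it stopped giving and the force climbed to 8.7 N. I'm backing off, lifting, opening the jaws and moving over the loaded puck.

```bash
. ./guard.sh
python3 -m jog '[[-0.001,0.008,0,0,0,0,0],[-0.002,0.018,0,0,0,0,0],[-0.003,0.028,0,0,0,0,0],[-0.003,0.03,0.02,0,0,0,10],[-0.003,0.03,0.05,0,0,0,30],[0,0.035,0.06,0,0,0,62],[0.025,0.055,0.06,0,0,0,62],[0.05,0.08,0.06,0,0,0,62],[0.066,0.095,0.06,0,0,0,62],[0.066,0.095,0.06,0,0,0,62]]' | g 9
python3 - <<'E'
from h import *
for i in range(4):
    T=wpose(); im=imaging.capture("wrist")
np.save("T3.npy",T); cv2.imwrite("pics/w3.png",im[:,:,::-1])
s=ctrl.sense();print(s["ee_pos"],s["width"],s["contact_force"])
im=imaging.capture("scene"); cv2.imwrite("pics/s3.png",cv2.resize(im[130:330,140:400,::-1],None,fx=3,fy=3)); print(s["time"])
E
```

```text
24.43 | 609.0 -29.0 66.4 | 0.4 1.3 0.3
[606.36370138 -32.74872522  65.87368042] 0.5898024134296543 [0.32241848 0.49209381 0.03999953]
24.6333
```

View pics/w3.png

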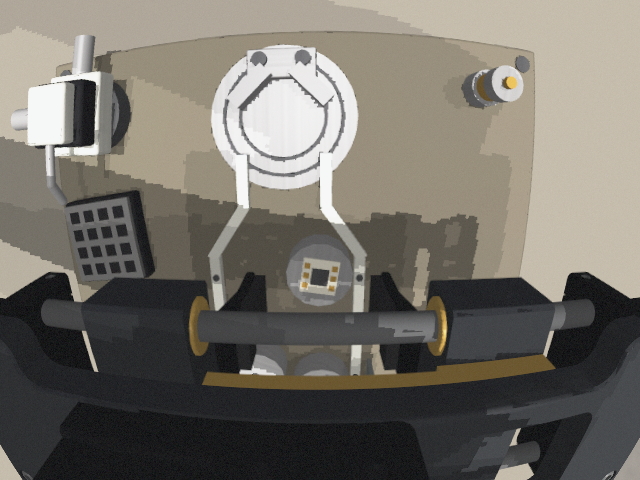

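View pics/s3.png

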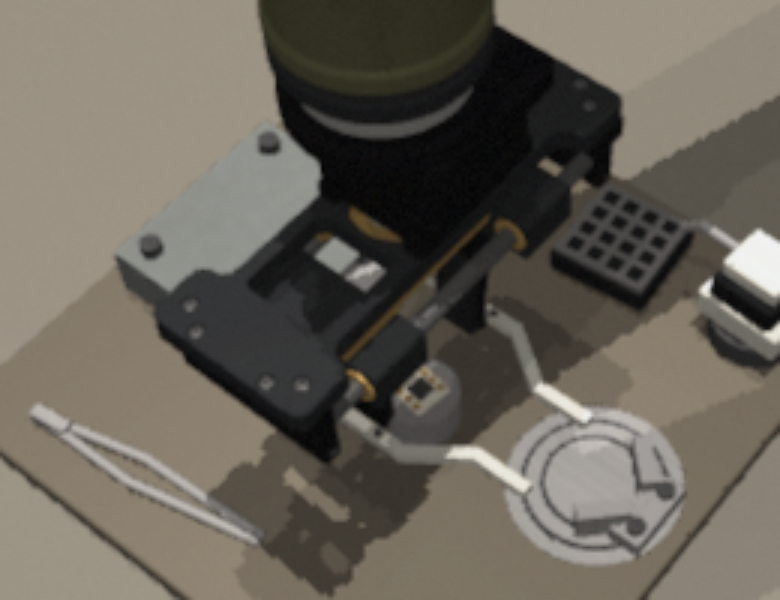

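In the wrist view the loaded puck is at (319,271) between the open fingers. The blank at (265,360) and the stock are back under the cover, and the channel edges are at u≈248 and u≈321.

Run:
```python
from h import *
T=np.load("T3.npy"); o=np.array([585,-3]);a=np.radians(97);E=np.array([[np.cos(a),np.sin(a)],[-np.sin(a),np.cos(a)]])
P=dict(puck=wback(T,(319,271),32),pl=wback(T,(287,271),32),pr=wback(T,(352,271),32),pf=wback(T,(319,236),32),Lg=wback(T,(247.5,208),18),Rg=wback(T,(320.5,206),18),Le=wback(T,(248,154),18),Re=wback(T,(320,153),18))
for k in P: print(k,P[k][:2].round(1),(E@(P[k][:2]-o)).round(1))
print("tip",wpix(T,np.r_[ctrl.sense()["ee_pos"][:2],52]),"TCP",E@(np.array(ctrl.sense()["ee_pos"][:2])-o))
```

```text
puck [605.9 -27.9] [-27.2 -17.7]
pl [589.1 -30. ] [-27.3  -0.8]
pr [623.1 -25.8] [-27.3 -35.1]
pf [603.5  -8.9] [ -8.1 -17.6]
Lg [563.3  -1.9] [ 3.7 21.4]
Rg [602.7   3.9] [  4.7 -18.4]
Le [560.9  27.4] [33.1 20.2]
Re [598.9  32.2] [ 33.2 -18.1]
tip [318.92573958 295.51992207] TCP [-32.16751041 -17.60691352]
```

```bash
python3 -m jog '[[0,0.004,-0.015,0,0,0,62],[0,0.004,-0.035,0,0,0,62],[0,0.004,-0.05,0,0,0,62],[0,0.004,-0.058,0,0,0,62],[0,0.004,-0.062,0,0,0,62],[0,0.004,-0.062,0,0,0,55],[0,0.004,-0.062,0,0,0,48],[0,0.004,-0.062,0,0,0,42],[0,0.004,-0.062,0,0,0,36],[0,0.004,-0.062,0,0,0,36]]' 4
```

```text
time: 25.52
ee_pos: [607.4, -29.5, 35.5]
eef_rot: [3.141, 0.0, 1.695]
contact_force: [0.0, 0.6, 0.4]
width: 0.413
grip_force: 4.0
```

Gripped at 36 mm and 4 N. Sliding it over to the gate's middle line.

```bash
python3 -m jog '[[-0.005,0.002,0,0,0,0,36],[-0.011,0.006,0,0,0,0,36],[-0.017,0.011,0,0,0,0,36],[-0.023,0.017,0,0,0,0,36],[-0.029,0.024,0,0,0,0,36],[-0.035,0.031,0,0,0,0,36],[-0.04,0.037,0,0,0,0,36],[-0.043,0.041,0,0,0,0,36],[-0.043,0.041,0,0,0,0,36],[-0.043,0.041,0,0,0,0,36]]'
python3 - <<'E'
from h import *
T=wpose(); im=imaging.capture("wrist"); np.save("T4.npy",T); cv2.imwrite("pics/w4.png",im[100:400,120:520,::-1])
E
```

```text
time: 26.35
ee_pos: [585.5, -8.3, 35.4]
eef_rot: [-3.141, -0.001, 1.696]
contact_force: [-0.6, 0.1, 6.2]
width: 0.407
grip_force: 4.0
```

View pics/w4.png

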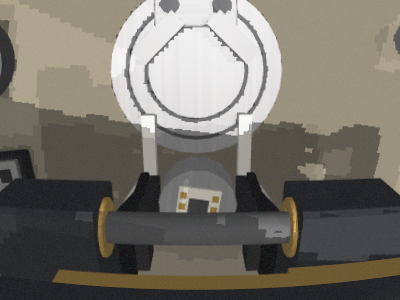

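The puck at (198,190) in the crop is centred between the channel rails at u≈156 and u≈239. I'm releasing, rising, closing and moving behind it.

```bash
python3 -m jog '[[0,0,0,0,0,0,45],[0,0,0,0,0,0,52],[0,0,0,0,0,0,60],[0,0,0,0,0,0,60],[0,0,0,0,0,0,60],[0,0,0,0,0,0,60],[0,0,0,0,0,0,60],[0,0,0,0,0,0,60],[0,0,0,0,0,0,60],[0,0,0,0,0,0,60]]'
```

```text
time: 27.23
ee_pos: [585.7, -9.0, 35.1]
eef_rot: [3.141, 0.0, 1.695]
contact_force: [0.4, -0.4, 0.0]
width: 0.599
grip_force: 0.0
```

```bash
python3 -m jog '[[0,0,0.03,0,0,0,60],[0,0,0.06,0,0,0,60],[0.002,-0.015,0.065,0,0,0,60],[0.005,-0.04,0.065,0,0,0,30],[0.009,-0.073,0.065,0,0,0,0],[0.009,-0.073,0.065,0,0,0,0],[0.009,-0.073,0.045,0,0,0,0],[0.009,-0.073,0.015,0,0,0,0],[0.009,-0.073,0.002,0,0,0,0],[0.009,-0.073,0,0,0,0,0]]' 10
python3 -m jog '[[0,0.001,0,0,0,0,0],[-0.001,0.003,0,0,0,0,0],[-0.001,0.006,0,0,0,0,0],[-0.001,0.01,0,0,0,0,0],[-0.002,0.015,0,0,0,0,0],[-0.002,0.02,0,0,0,0,0],[-0.003,0.025,0,0,0,0,0],[-0.004,0.03,0,0,0,0,0],[-0.004,0.035,0,0,0,0,0],[-0.005,0.04,0,0,0,0,0]]'
```

```text
time: 28.07
ee_pos: [588.2, -44.6, 32.3]
eef_rot: [-3.137, -0.001, 1.696]
contact_force: [-0.3, 0.6, -1.2]
width: 0.154
grip_force: 0.0
time: 28.9
ee_pos: [587.9, -25.5, 35.3]
eef_rot: [3.141, 0.0, 1.695]
contact_force: [0.4, -1.8, 1.8]
width: 0.005
grip_force: 0.9
```

```bash
python3 -m jog '[[-0.001,0.006,0,0,0,0,0],[-0.001,0.012,0,0,0,0,0],[-0.002,0.018,0,0,0,0,0],[-0.003,0.024,0,0,0,0,0],[-0.004,0.03,0,0,0,0,0],[-0.004,0.036,0,0,0,0,0],[-0.005,0.042,0,0,0,0,0],[-0.006,0.048,0,0,0,0,0],[-0.007,0.054,0,0,0,0,0],[-0.007,0.06,0,0,0,0,0]]'
```

```text
time: 29.73
ee_pos: [584.0, 4.8, 35.0]
eef_rot: [-3.141, -0.0, 1.695]
contact_force: [-0.0, -1.0, 1.5]
width: 0.006
grip_force: 0.9
```

```bash
. ./guard.sh
python3 -m jog '[[0,0.001,0,0,0,0,0],[0,0.002,0,0,0,0,0],[0,0.003,0,0,0,0,0],[-0.001,0.005,0,0,0,0,0],[-0.001,0.007,0,0,0,0,0],[-0.001,0.009,0,0,0,0,0],[-0.001,0.011,0,0,0,0,0],[-0.002,0.013,0,0,0,0,0],[-0.002,0.015,0,0,0,0,0],[-0.002,0.016,0,0,0,0,0]]' | g 4 &&
python3 -m jog '[[0,0.0006,0,0,0,0,0],[0,0.0012,0,0,0,0,0],[0,0.0018,0,0,0,0,0],[0,0.0024,0,0,0,0,0],[0,0.003,0,0,0,0,0],[0,0.0036,0,0,0,0,0],[-0.0005,0.004,0,0,0,0,0],[-0.0005,0.004,0,0,0,0,0],[-0.0005,0.004,0,0,0,0,0],[-0.0005,0.004,0,0,0,0,0]]' | g 4 &&
python3 -m jog '[[0,0.0006,0,0,0,0,0],[0,0.0012,0,0,0,0,0],[0,0.0018,0,0,0,0,0],[0,0.0024,0,0,0,0,0],[0,0.003,0,0,0,0,0],[0,0.0036,0,0,0,0,0],[-0.0005,0.004,0,0,0,0,0],[-0.0005,0.004,0,0,0,0,0],[-0.0005,0.004,0,0,0,0,0],[-0.0005,0.004,0,0,0,0,0]]' | g 4 &&
python3 -m jog '[[0,0.0006,0,0,0,0,0],[0,0.0012,0,0,0,0,0],[0,0.0018,0,0,0,0,0],[0,0.0024,0,0,0,0,0],[0,0.003,0,0,0,0,0],[0,0.0036,0,0,0,0,0],[-0.0005,0.004,0,0,0,0,0],[-0.0005,0.004,0,0,0,0,0],[-0.0005,0.004,0,0,0,0,0],[-0.0005,0.004,0,0,0,0,0]]' | g 4 &&
python3 -m jog '[[0,0.0006,0,0,0,0,0],[0,0.0012,0,0,0,0,0],[0,0.0018,0,0,0,0,0],[0,0.0024,0,0,0,0,0],[0,0.003,0,0,0,0,0],[0,0.0036,0,0,0,0,0],[-0.0005,0.004,0,0,0,0,0],[-0.0005,0.004,0,0,0,0,0],[-0.0005,0.004,0,0,0,0,0],[-0.0005,0.004,0,0,0,0,0]]' | g 4
```

```text
30.57 | 583.1 12.8 35.0 | -0.0 -0.9 0.6
31.4 | 582.9 14.7 35.1 | 0.2 -1.2 0.4
32.23 | 582.7 16.6 35.1 | 0.8 -0.6 -0.6
33.07 | 582.5 18.6 35.1 | -0.1 -0.3 0.8
33.9 | 582.1 20.1 35.1 | 0.5 -2.0 -0.4
```

```bash
. ./guard.sh
python3 -m jog '[[0,0.0006,0,0,0,0,0],[0,0.0012,0,0,0,0,0],[0,0.0018,0,0,0,0,0],[0,0.0024,0,0,0,0,0],[0,0.003,0,0,0,0,0],[-0.0004,0.003,0,0,0,0,0],[-0.0004,0.003,0,0,0,0,0],[-0.0004,0.003,0,0,0,0,0],[-0.0004,0.003,0,0,0,0,0],[-0.0004,0.003,0,0,0,0,0]]' | g 7 &&
python3 -m jog '[[0,0.0006,0,0,0,0,0],[0,0.0012,0,0,0,0,0],[0,0.0018,0,0,0,0,0],[0,0.0024,0,0,0,0,0],[0,0.003,0,0,0,0,0],[-0.0004,0.003,0,0,0,0,0],[-0.0004,0.003,0,0,0,0,0],[-0.0004,0.003,0,0,0,0,0],[-0.0004,0.003,0,0,0,0,0],[-0.0004,0.003,0,0,0,0,0]]' | g 7 && 
python3 -m jog '[[0,0.0006,0,0,0,0,0],[0,0.0012,0,0,0,0,0],[0,0.0018,0,0,0,0,0],[0,0.002,0,0,0,0,0],[0,0.002,0,0,0,0,0],[0,0.002,0,0,0,0,0],[0,0.002,0,0,0,0,0],[0,0.002,0,0,0,0,0],[0,0.002,0,0,0,0,0],[0,0.002,0,0,0,0,0]]' | g 7
```

```text
34.73 | 581.8 20.4 35.1 | -0.2 -5.0 0.4
35.57 | 581.5 20.7 35.1 | -0.6 -7.7 1.4
```

```bash
. ./guard.sh
python3 -m jog '[[0,0.0006,0,0,0,0,0],[0,0.0012,0,0,0,0,0],[0,0.0018,0,0,0,0,0],[0,0.002,0,0,0,0,0],[0,0.002,0,0,0,0,0],[0,0.002,0,0,0,0,0],[0,0.002,0,0,0,0,0],[0,0.002,0,0,0,0,0],[0,0.002,0,0,0,0,0],[0,0.002,0,0,0,0,0]]' | g 12
python3 -m jog '[[0.001,-0.008,0,0,0,0,0],[0.002,-0.016,0,0,0,0,0],[0.003,-0.026,0,0,0,0,0],[0.004,-0.03,0.03,0,0,0,0],[0.004,-0.03,0.08,0,0,0,0],[0.004,-0.03,0.15,0,0,0,0],[0.004,-0.03,0.22,0,0,0,0],[0.004,-0.06,0.25,0,0,0,0],[0.004,-0.1,0.25,0,0,0,0],[0.004,-0.1,0.25,0,0,0,0]]' | g 12
python3 - <<'E'
from h import *
for i in range(4): T=wpose(); im=imaging.capture("wrist")
a=cv2.resize(im[60:360,120:520,::-1],None,fx=2,fy=2); cv2.imwrite("pics/w5.png",a); np.save("T5.npy",T)
E
```

```text
36.4 | 581.4 20.7 35.1 | -1.4 -9.0 1.2
37.23 | 584.7 -29.3 162.2 | 0.0 -2.0 -0.5
```

View pics/w5.png

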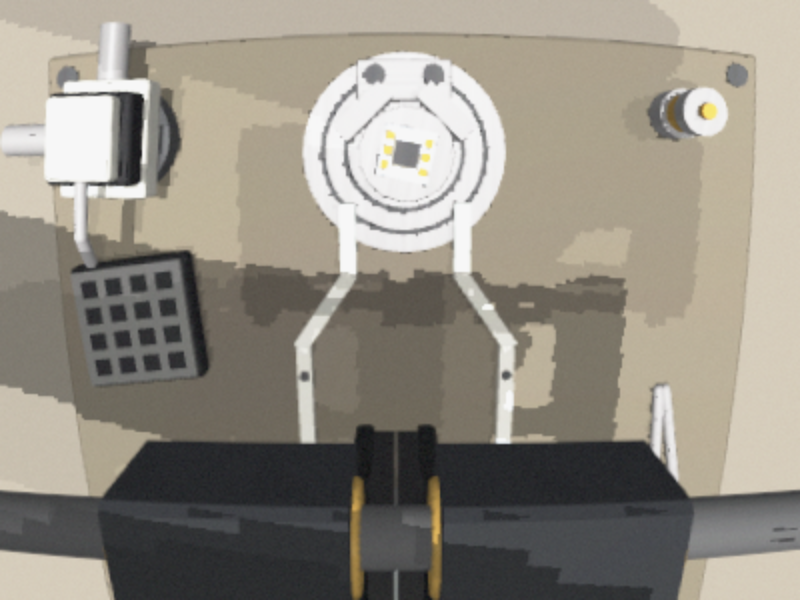

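The loaded puck sits at (407,155), in the V and centred on the channel, and the bystanders are undisturbed. Handing in.

```bash
python3 -c "
from bench import workorder; print(workorder.job_done())"
```

```text
the job is handed in; nothing more can be done
None
```

I pushed the blank puck back firm against the stock (8.7 N), then slid the loaded puck through the gate and pressed it home in the V (9.0 N). The job was handed in at about 37 s with the arm clear; hand-in gave no verdict.

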